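# Angle a profile length past the post into its bay

### The arm

A 6-joint arm with a two-finger parallel gripper is mounted at the origin on the work surface. World frame = base frame: x ahead of the robot, y to its left, z up, the work surface at z = 0. Lengths are in mm, angles in rad, forces in N, time in s.
With the tool pointing down it reaches from about 250 to 725 mm from the base axis. Payload 9.7 kg.
Tool frame: the origin (TCP) lies on the centre line of the jaws, within the pads' length; the fingertips stand 22 mm ahead of it and the grasp point (between the pads) lies 3 mm ahead of it; z points along the fingers, y is the direction in which the jaws open and shut (so a half turn about z gives the same grasp; the last joint's range is limited). The gripper opens to 85 mm and grips with 20 to 120 N. Pads are 22 mm wide; open, the fingers measure 114 mm over their backs; the gripper's body (76 mm by 85 mm) begins 54 mm behind the grasp point. The pads swing forward as they close: fully open they stand 13 mm farther back than shut.
Start: joints at [1.139, 0.087, 0.176, 1.66, 0, 1.571], TCP at [230.175, 499.516, 253.284] pointing down, gripper open.
Joint ranges: [-3.13, 3.13], [-0.85, 1.81], [-1.15, 1.24], [-2.2, 2.28], [-1.44, 1.52], [-3.14, 3.14]. Speed limits (rad/s): [2.22, 2.22, 2.57, 3.14, 3.14, 3.14].

### API

Orientations are given as a unit quaternion [w, x, y, z].
In Python, from bench import robot gives the robot as it stands.
- The arm moves only by the shell command python3 -m pendant 'ROWS' [OPENING]. ROWS is JSON, a list that holds one entry, the list of rows, each a list of 4 numbers: the shift along the world's x, y, z in units of 40 mm (1.0 is 40 mm), then the turn about the world's z in units of 5 degrees (1.0 is 5 degrees). A call has 1 to 8 rows; each row is the pose to reach, as a shift and turn from the pose measured when the call began; what a row does not reach only later rows make up. A row lasts 1/10 s, in which the tool goes at most 50 mm and 8.59 degrees, less where a joint would pass 70% of its speed; a pose out of reach is approached as far as the arm can. A call with a gripper value outside its range is refused whole. OPENING is the opening, from 0 (shut) to 1 (fully open), set as the call begins (- or left out, the last holds). The fingers move at their own pace and stop on an object; the grip force is fixed at half the most. Time passes only in rows, so rows that repeat a pose let the fingers close. It gives the time, the measured TCP pose, the force and the opening at its end, in the units of the state.
- robot.observe(): the state, without advancing time (a new reading comes with each control period).
- robot.snapshot(name): name is "scene" or "top"; returns the picture (384x512x3 uint8, red, green, blue); there is no depth.
- robot.get_calibration(name): a dict with "mtx" (3x3 intrinsics, pixels), "world_to_cam" (4x4, takes a point from world to camera coordinates). Camera axes: x right, y up, looking along -z (the intrinsics and any distortion apply to the point x, -y, -z); pixel columns grow to the right and rows downward; lengths in mm; the calibration is good to about 2 mm. A picture is of the moment at which its call begins. get_calibration takes no time and is no camera call.
- robot.finish_job(): hands the job in, once; it reports no verdict.
The state is a dict: "t": time; "joints": joint angles; "dq": joint speeds; "joint_efforts": joint torques, N m; "eef_pos": TCP position; "tool_rot": TCP orientation; "force": force on the tool from outside, world axes, zero at the start; "torque": the same for the moment, N m; "width": finger opening in mm.
Only numpy, scipy, OpenCV 4.12 (cv2) and the standard library are available. Lean on these libraries where they do the work, as an engineer would, in place of code of your own. Each camera call takes 0.05 s, during which the arm holds its last target. There are 200 camera calls.

### The job

Push the loose 24 cm length of slotted aluminium profile over the table into the three-sided bay, angling it past the upright post: slide one end in behind the post first while the other end is still outside, then push the other end in, until the whole length lies along the back fence, touching it or within a few millimetres. Only push it gently with the fingers, keep it flat on the table without lifting or squeezing it, leave the other loose things where they are, and finish with the hand clear.

Things in the scene. Friction and masses are not known exactly. Their poses are not given: they have to be found in the camera images.
- profile: The loose profile length: bare slotted aluminium bar, 30 wide, 30 high, 240 long, 0.2 to 0.3 kg, lying on the table in front of the bay. Origin under its centre, on the table; its y axis runs along its length, z up.
- end_a (a point): Centre of the end face of the profile at its +y end (120 from its centre, 15 above its underside).
- end_b (a point): Centre of the end face of the profile at its -y end (120 from its centre, 15 above its underside).
- bay: The fixed bay: grey painted fences 30 high and 20 thick, open towards the robot and on top. Origin on the table in the middle of the inner face of the back fence; its y axis runs along that fence, its x axis points through the fence away from the open mouth. The two cheeks run from x = -70 to 0, inner faces at y = +150 and -150 (300 clear), outer faces at 170. The bay's floor is the table.
- post: The fixed upright round steel post, 30 diameter, 70 high, just outside the bay's mouth: its axis is 82 to 88 in front of the back fence's face and 77 to 93 to one side (either side) of the bay's middle. Too little room is left beside it for the profile to go in broadside. A flat flush steel plug in the table marks the unused post place on the other side; it is no obstacle. Origin at its foot, on the axis.
- block1: Bystander, loose, not to be moved: reddish-brown workpiece block 50 x 70 x 25 high, beside the bay (mm).
- can: Bystander, loose, not to be moved: small jar with a dark cap, 40 diameter, 70 high, beside the bay (mm).
- bearing: Bystander, loose, not to be moved: steel bearing ring, 48 outer diameter, 16 high, beyond the back fence (mm).
- offcut: Bystander, loose, not to be moved: short upright offcut of the same slotted profile, 30 x 30, 60 high, beyond the back fence (mm).
- screwdriver: Bystander, loose, not to be moved: screwdriver 180 long, to one side (mm).
- bracket: Bystander, loose, not to be moved: small aluminium angle bracket 40 x 30, 40 high, to one side (mm).
- wrench: Bystander, loose, not to be moved: wrench 160 long, to one side (mm).
There are look-alikes about, which are no part of the job. What is meant by the profile is not green or turquoise, and is the larger of those in its own colour.

How it is judged:
By the outcome, as a careful person would: the job done as asked, in the order asked, and still so for the second after the job is handed in, with the robot touching nothing.
It also fails if it takes over 64 s, if anything falls off the work surface, if the arm or the gripper's body presses on something with over 40 N, if the wrist force passes 120 N, or if a joint passes its speed limit or range.

## Working session

There is one attempt and no reset: what is moved stays moved. The work goes in short steps, Python scripts to look and compute and a shell command to move; the robot and the scene stay as the last step left them, time stands still between calls to the robot, and variables do not carry over. Pictures are saved under pics/ and viewed, about 8 in all and at most 12, crops included, and the job is handed in when it is done.

```bash
mkdir -p pics; ls; python3 - <<'E'
from bench import robot
import cv2
for n in ("scene","top"):
    im=robot.snapshot(n); cv2.imwrite(f"pics/{n}0.png",cv2.cvtColor(im,cv2.COLOR_RGB2BGR))
    c=robot.get_calibration(n); print(n,c["mtx"],c["world_to_cam"],[k for k in c])
s=robot.observe();print(s)
a=cv2.imread("pics/top0.png");cv2.imwrite("pics/top0b.png",cv2.resize(a,(800,600),interpolation=cv2.INTER_CUBIC))
E
```

```text
pics
scene [[465.84823178   0.         258.29539146]
 [  0.         465.84823178 189.24398285]
 [  0.           0.           1.        ]] [[ 2.05277504e-01  9.78566838e-01 -1.63734756e-02 -8.65207989e+01]
 [-6.65831294e-01  1.51896245e-01  7.30476706e-01  3.15376212e+02]
 [ 7.17307350e-01 -1.39048462e-01  6.82741306e-01 -1.66823328e+03]
 [ 0.00000000e+00  0.00000000e+00  0.00000000e+00  1.00000000e+00]] ['mtx', 'world_to_cam']
top [[493.90891865   0.         254.77157715]
 [  0.         493.90891865 197.38232207]
 [  0.           0.           1.        ]] [[-1.39895302e-02 -9.99670582e-01 -2.15179088e-02  1.47603973e+01]
 [ 9.84499980e-01 -1.75334736e-02  1.74506066e-01 -4.86859483e+02]
 [-1.74825864e-01 -1.87431229e-02  9.84420953e-01 -1.26891374e+03]
 [ 0.00000000e+00  0.00000000e+00  0.00000000e+00  1.00000000e+00]] ['mtx', 'world_to_cam']
{'t': 0.1, 'joints': array([1.13900451e+00, 8.74221357e-02, 1.75202048e-01, 1.65983868e+00,
       3.96970680e-06, 1.57081236e+00]), 'dq': array([ 0.00176799, -0.00096424,  0.00161012, -0.00082101, -0.00117097,
       -0.00182492]), 'joint_efforts': array([ 9.80994591e-04, -5.21559477e+01,  4.65653193e+01,  1.60363445e-02,
        3.30518810e-05,  1.61479107e-05]), 'eef_pos': array([230.09089251, 499.34088865, 252.6387783 ]), 'tool_rot': array([-1.37155922e-04,  2.14230414e-01,  9.76782950e-01, -6.16144227e-04]), 'force': array([-0.17844439,  0.09898382,  0.03746522]), 'torque': array([0.02083387, 0.00641009, 0.01423685]), 'width': 85.48229608267252}
```

View pics/top0b.png

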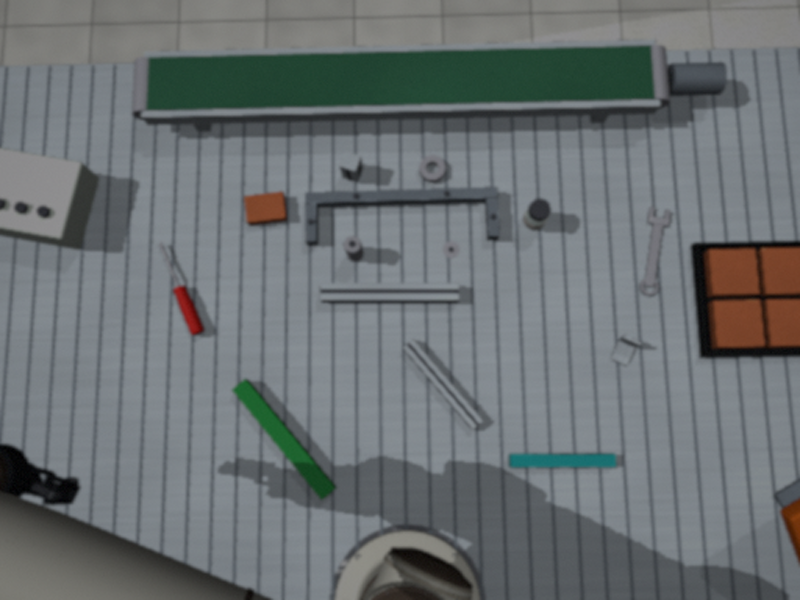

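View pics/scene0.png

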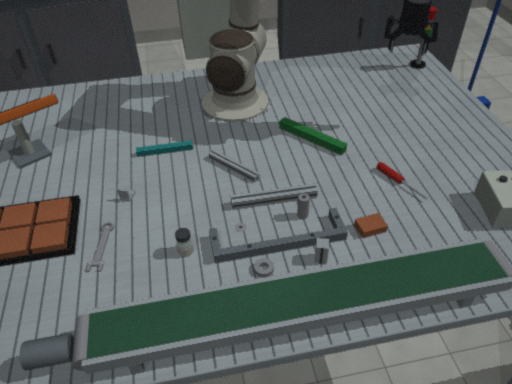

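The top view (800x600) shows two bare-aluminium bars. One is at (390,293), about 140 px long. The other is at (445,385), about 115 px long and thinner. The green and turquoise bars are ruled out. The (390,293) bar is the larger, at about 240 mm. The post is at (353,248), on the left (+y) side, and the flush plug is at (451,248). Next I'll take an enlarged crop to confirm and measure.

```bash
cat > h.py <<'E'
import numpy as np, cv2
from bench import robot
def cast(n,uv,z):
    c=robot.get_calibration(n);M=np.array(c["world_to_cam"]);K=np.array(c["mtx"])
    uv=np.atleast_2d(uv).astype(float)
    d=np.c_[(uv[:,0]-K[0,2])/K[0,0],-(uv[:,1]-K[1,2])/K[1,1],-np.ones(len(uv))]@M[:3,:3]
    o=-M[:3,:3].T@M[:3,3]
    return o+d*((z-o[2])/d[:,2])[:,None]
def proj(n,P):
    c=robot.get_calibration(n);M=np.array(c["world_to_cam"]);K=np.array(c["mtx"])
    p=np.atleast_2d(P)@M[:3,:3].T+M[:3,3]
    return np.c_[K[0,0]*p[:,0]/-p[:,2]+K[0,2],K[1,1]*-p[:,1]/-p[:,2]+K[1,2]]
def grab(n,f):
    im=cv2.cvtColor(robot.snapshot(n),cv2.COLOR_RGB2BGR);cv2.imwrite(f"pics/{f}.png",im);return im
def crop(im,x0,y0,x1,y1,s,f):
    cv2.imwrite(f"pics/{f}.png",cv2.resize(im[y0:y1,x0:x1],None,fx=s,fy=s,interpolation=cv2.INTER_CUBIC))
E
python3 - <<'E'
from h import *
a=cv2.imread("pics/top0.png");crop(a,180,95,340,205,5,"c1")
E
```

```text
(no output)
```

View pics/c1.png

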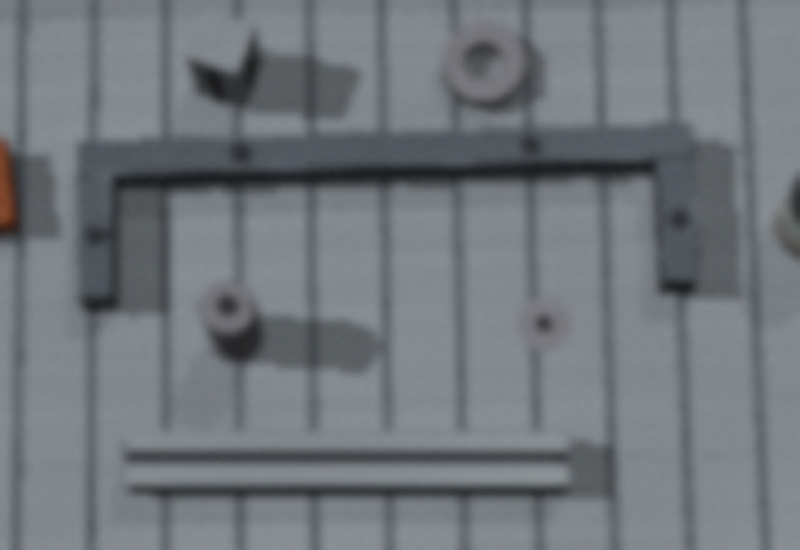

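The crop shows these features:
- **Profile:** corners at about (124,440), (568,440), (568,488) and (125,488), with one slot along its top.
- **Back fence:** inner top edge running from (118,178) to (652,163).
- **Post:** top at (229,304).
- **Plug:** at (543,322).

Now I'll turn these into world positions.

```bash
python3 - <<'E'
from h import *
np.set_printoptions(suppress=True,precision=1)
f=lambda p:(np.array(p,float)+.5)/5-.5+np.array([180,95])
P=cast("top",f([(124,440),(568,440),(568,488),(125,488)]),30);print("profile",P[:,:2],P.mean(0)[:2],np.linalg.norm(P[0]-P[1]),np.linalg.norm(P[1]-P[2]))
B=cast("top",f([(118,178),(652,163),(117,297),(660,284),(80,145),(690,128)]),30);print("bay",B[:,:2],np.linalg.norm(B[0]-B[1]))
po=cast("top",f([(229,304)]),70)[0];pl=cast("top",f([(543,322)]),0)[0]
m=(B[0]+B[1])/2;yv=(B[0]-B[1])/np.linalg.norm(B[0]-B[1]);yv[2]=0;xv=np.array([yv[1],-yv[0],0])
print("post",po,"plug",pl,"angle",np.degrees(np.arctan2(-yv[0],yv[1])),"mid",m)
for q in(po,pl,P.mean(0)):print((q-m)@xv,(q-m)@yv)
E
```

```text
profile [[532.3 142.9]
 [527.9 -96.8]
 [501.6 -96. ]
 [505.9 142.2]] [516.9  23.1] 239.69078801224492 26.301073935968407
bay [[ 679.9  146.8]
 [ 682.3 -147.1]
 [ 612.2  147. ]
 [ 613.6 -149.1]
 [ 699.3  167.9]
 [ 701.9 -168.6]] 293.864798718964
post [596.3  82.6  70. ] plug [601.3 -86.6   0. ] angle 0.47373900798932106 mid [681.1  -0.2  30. ]
-84.05806367985343 83.45722020864892
-80.47149442804894 -85.73758284496814
-163.9282042599017 24.597550610675167
```

Measured sizes match: profile 240 mm, bay about 294–300 mm clear, post at bay (-84,+84), plug at (-80,-86). The +y end (end_a) has to go in behind the post.

The plan:
1. Push end_a towards -y by about 90 mm.
2. Swing end_a forward to about 35°.
3. Push end_b along the bar's axis so end_a slides behind the post.
4. Push end_b in.

First I'll move the shut fingers above a point beside end_a.

```bash
python3 -m pendant '[[[1.2,-1.2,0,1],[2.4,-2.4,0,2],[3.6,-3.6,0,3],[4.8,-4.8,0,4],[6,-6,0,4.9],[7.2,-7,-1,4.9],[7.2,-7.6,-2,4.9],[7.2,-7.6,-2,4.9]]]' 0; python3 -m pendant '[[[0,0,0,0],[0,0,0,0]]]'; python3 -c "
from bench import robot;s=robot.observe();print(s['joints'],s['eef_pos'],s['tool_rot'],s['width'],s['force'])"
```

```text
t: 0.9
eef_pos: [498.2, 219.9, 190.5]
tool_rot: [0.0, 0.002, 1.0, -0.0]
force: [0.6, 0.4, -0.5]
width: 0.2
t: 1.1
eef_pos: [498.2, 218.8, 189.5]
tool_rot: [-0.001, 0.003, 1.0, -0.001]
force: [0.4, 0.2, 0.7]
width: -0.1
[ 4.14279125e-01  6.01616587e-02  2.43137579e-02  1.53715823e+00
 -8.93642601e-04  4.21172059e-01] [498.18492626 218.80920656 189.52396754] [-8.28629236e-04  3.44596379e-03  9.99993352e-01 -8.56640637e-04] -0.11460793574375899 [0.39059427 0.24722672 0.6879469 ]
```

```bash
python3 -m pendant '[[[0.53,-0.3,-1,0],[0.53,-0.6,-2,0],[0.53,-0.6,-3,0],[0.53,-0.6,-3.7,0],[0.53,-0.6,-3.93,0],[0.53,-0.6,-3.93,0]]]'
python3 -m pendant '[[[0,-0.2,0,0],[0,-0.4,0,0],[0,-0.6,0,0],[0,-0.75,0,0],[0,-0.9,0,0],[0,-1.05,0,0],[0,-1.2,0,0],[0,-1.35,0,0]]]'
python3 -m pendant '[[[0,-0.2,0,0],[0,-0.4,0,0],[0,-0.6,0,0],[0,-0.8,0,0],[0,-0.9,0,0],[0,-1,0,0],[0,-1.0,0,0]]]'
python3 - <<'E'
from h import *
a=grab("top","t1");crop(a,180,95,340,205,5,"c2")
E
```

```text
t: 1.7
eef_pos: [518.7, 195.7, 32.2]
tool_rot: [-0.001, 0.003, 1.0, -0.001]
force: [-0.3, -0.3, 1.2]
width: -0.1
t: 2.5
eef_pos: [518.8, 141.3, 32.3]
tool_rot: [-0.001, 0.003, 1.0, -0.001]
force: [-0.3, 1.5, 0.9]
width: 0.1
t: 3.2
eef_pos: [518.7, 100.7, 32.2]
tool_rot: [-0.001, 0.003, 1.0, -0.001]
force: [-0.6, 0.2, -0.0]
width: -0.2
```

View pics/c2.png

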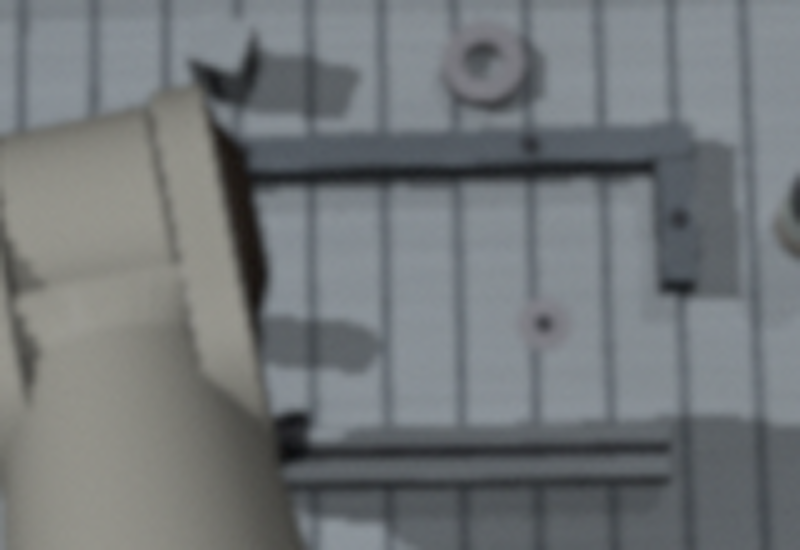

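The picture shows the profile sliding straight along its length. Its right end is now at (668,462), 54 mm further on. I'll push 40 mm more, then go round to the front face near end_a and start the swing.

```bash
python3 -m pendant '[[[0,-0.2,0,0],[0,-0.4,0,0],[0,-0.6,0,0],[0,-0.8,0,0],[0,-0.95,0,0],[0,-1,0,0]]]'
python3 -m pendant '[[[0,0.4,0,0],[0,0.8,0,0],[-0.6,0.8,0,0],[-1.25,0.8,0,0],[-1.25,0.3,0,0],[-1.25,-0.3,0,0],[-1.25,-0.75,0,0],[-1.25,-0.8,0,0]]]'
python3 -m pendant '[[[0.2,0,0,0],[0.4,0,0,0],[0.6,0,0,-0.5],[0.8,-0.05,0,-1],[1,-0.1,0,-1.6],[1.2,-0.15,0,-2.2],[1.4,-0.2,0,-2.8],[1.5,-0.2,0,-3.2]]]'
python3 - <<'E'
from h import *
a=grab("top","t2");b=grab("scene","s2")
A=np.vstack([cv2.resize(a[95:245,180:340],None,fx=4,fy=4,interpolation=2)[:600]]);B=b[120:270,180:340]
cv2.imwrite("pics/c3.png",cv2.resize(np.hstack([a[95:245,180:340],B]),None,fx=2.5,fy=2.5,interpolation=2))
E
```

```text
t: 3.85
eef_pos: [518.7, 60.2, 32.2]
tool_rot: [-0.001, 0.003, 1.0, -0.001]
force: [0.1, 1.6, -1.1]
width: 0.3
t: 4.65
eef_pos: [468.7, 27.6, 32.3]
tool_rot: [-0.001, 0.004, 1.0, -0.001]
force: [0.8, 0.4, 0.1]
width: -0.0
t: 5.45
eef_pos: [529.9, 20.5, 32.0]
tool_rot: [-0.002, 0.144, 0.99, -0.001]
force: [-0.4, 0.1, 1.0]
width: -0.1
```

View pics/c3.png

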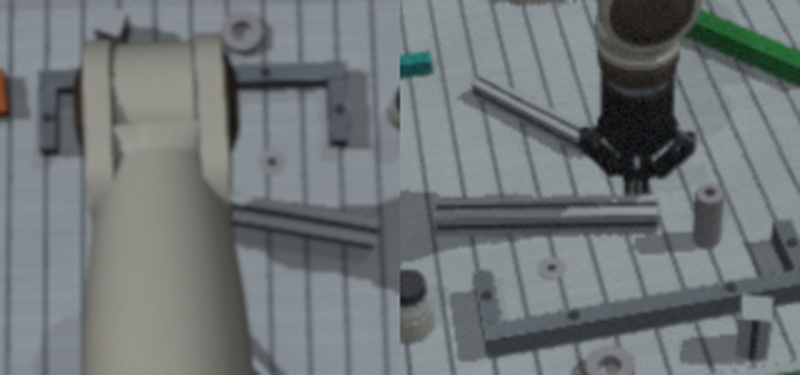

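The bar has swung about 8–9°. In the top panel its right end is at (378,233). I'll cast the visible points to get numbers.

```bash
python3 - <<'E'
from h import *
np.set_printoptions(suppress=True,precision=1)
f=lambda p:np.array(p,float)/2.5+np.array([180,95])
g=lambda p:(np.array(p,float)-[400,0])/2.5+np.array([180,120])
print(cast("top",f([(378,233),(235,212),(378,229),(372,247)]),30)[:,:2])
print(cast("scene",g([(437,203),(655,198),(658,208),(438,210)]),30)[:,:2])
E
```

```text
[[ 510.7 -198.1]
 [ 536.6  -45.3]
 [ 515.1 -198.3]
 [ 495.5 -191.1]]
[[ 510.9 -193. ]
 [ 555.4   37.6]
 [ 571.    37.1]
 [ 521.8 -193.1]]
```

Measured: θ≈10°, end_b near (506,-196) and nearly stationary, and the centre near (527,-78). I'll swing on to about 28°, back off, lift, go above end_b and look.

```bash
python3 -m pendant '[[[0.15,-0.07,0,-0.4],[0.3,-0.14,0,-0.8],[0.5,-0.22,0,-1.1],[0.7,-0.32,0,-1.5],[0.9,-0.42,0,-1.9],[1.05,-0.5,0,-2.2],[1.15,-0.55,0,-2.4],[1.15,-0.55,0,-2.4]]]'
python3 -m pendant '[[[-0.5,0.2,0,0],[-1,0.2,0.5,0],[-1.2,0,1.5,0],[-1.5,-1,2,0],[-1.8,-2.2,2,0],[-2.1,-3.4,2,0],[-2.2,-4.6,2,0],[-2.2,-5.6,2,0]]]'
python3 -m pendant '[[[0,0,0,0]]]'
python3 - <<'E'
from h import *
a=grab("top","t3");crop(a,180,95,340,215,5,"c4")
E
```

```text
t: 6.35
eef_pos: [576.1, -1.9, 31.9]
tool_rot: [-0.002, 0.246, 0.969, -0.001]
force: [-0.1, 0.7, -0.1]
width: -0.2
t: 7.15
eef_pos: [487.1, -228.1, 112.4]
tool_rot: [-0.001, 0.246, 0.969, -0.001]
force: [0.8, 0.3, -0.0]
width: 0.2
t: 7.25
eef_pos: [486.5, -231.9, 112.4]
tool_rot: [-0.001, 0.248, 0.969, -0.002]
force: [-0.2, 0.5, 0.3]
width: -0.1
```

View pics/c4.png

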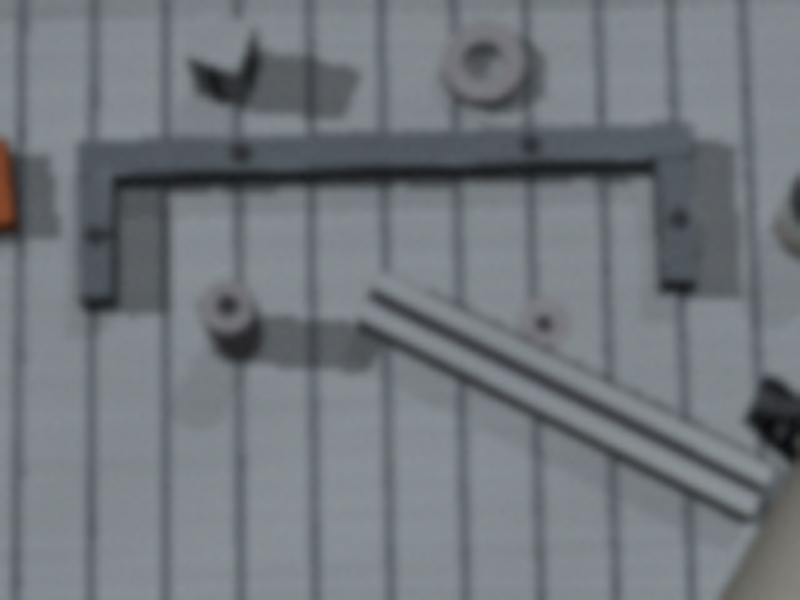

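The bar is now tilted. End_a's corners are at (385,273) and (362,320), right of the post and just outside the mouth. End_b's are at (772,475) and (745,520).

```bash
cat >> h.py <<'E'
np.set_printoptions(suppress=True,precision=1)
ORG=np.array([681.,-.5]);Y=np.array([-.008,1.]);X=np.array([1.,.008])
POST=np.array([596.4,83.0])
def bar(px,s=5,off=(180,95)):
    "crop px of top corners: a-fence,a-front,b-fence,b-front"
    P=cast("top",(np.array(px,float)+.5)/s-.5+np.array(off),30)[:,:2]
    a=(P[0]+P[1])/2;b=(P[2]+P[3])/2;d=a-b;L=np.hypot(*d);u=d/L;n=np.array([u[1],-u[0]]);c=(a+b)/2
    print("a",a,"b",b,"c",c,"L",L,"theta",np.degrees(np.arctan2(u[0],u[1])),"u",u.round(3),"post dist",(c-POST)@n)
    for k,p in(("a_lead",c+120*u+15*n),("a",c+120*u),("b",c-120*u)):print(k,"bay",(p-ORG)@X,(p-ORG)@Y)
E
python3 -c "
from h import *
bar([(383,273),(362,320),(774,474),(747,520)])"
```

```text
a [609.7   7.4] b [ 494.9 -198.8] c [552.3 -95.7] L 236.05235384484743 theta 29.11427093809709 u [0.5 0.9] post dist 48.42865521887994
a_lead bay -57.18206060296944 2.792223155024337
a bay -70.22844017323095 10.19535628287388
b bay -188.67857021882358 -198.54671684131011
```

Numbers agree: L≈236–240 mm, θ=29°, axis 48 mm clear of the post axis (30 needed). I'll lower behind end_b and push along the axis.

```bash
python3 -m pendant '[[[-0.19,0.12,0,-0.1],[-0.19,0.12,-0.8,-0.1],[-0.19,0.12,-1.6,-0.1],[-0.19,0.12,-2,-0.1],[-0.19,0.12,-2,-0.1]]]'
python3 -m pendant '[[[0.1,0.18,0,0],[0.2,0.35,0,0],[0.29,0.52,0,0],[0.39,0.7,0,0],[0.49,0.87,0,0],[0.58,1.05,0,0],[0.68,1.22,0,0],[0.78,1.4,0,0]]]'
python3 -m pendant '[[[0.1,0.18,0,0],[0.15,0.26,0,0],[0.15,0.26,0,0]]]'
python3 - <<'E'
from h import *
a=grab("top","t4");crop(a,180,95,340,215,5,"c5")
E
```

```text
t: 7.8
eef_pos: [477.1, -223.3, 30.0]
tool_rot: [-0.003, 0.251, 0.968, -0.001]
force: [0.3, -0.6, -1.3]
width: 0.2
t: 8.6
eef_pos: [508.6, -166.7, 30.0]
tool_rot: [-0.003, 0.251, 0.968, -0.001]
force: [-1.1, -1.9, 1.1]
width: 0.0
t: 8.9
eef_pos: [514.9, -155.7, 29.9]
tool_rot: [-0.003, 0.251, 0.968, -0.001]
force: [0.6, 0.4, 0.8]
width: 0.3
```

View pics/c5.png

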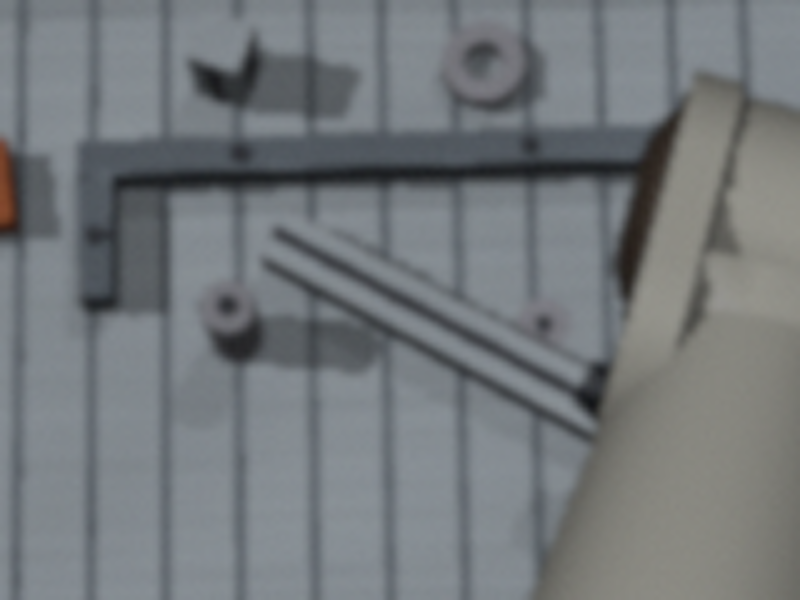

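End_a's corners are at (285,215) and (263,262). It has passed right of the post at the same heading and is starting behind it. I'll push about 52 mm further along the axis.

```bash
python3 -m pendant '[[[0.1,0.18,0,0],[0.2,0.36,0,0],[0.3,0.54,0,0],[0.4,0.72,0,0],[0.48,0.88,0,0],[0.55,1.02,0,0],[0.62,1.15,0,0],[0.62,1.15,0,0]]]'
python3 - <<'E'
from h import *
a=grab("top","t5");b=grab("scene","s5")
cv2.imwrite("pics/c6.png",cv2.resize(np.hstack([a[95:215,180:340],b[140:260,190:350]]),None,fx=2.5,fy=2.5,interpolation=2))
E
```

```text
t: 9.75
eef_pos: [539.8, -109.3, 29.9]
tool_rot: [-0.003, 0.251, 0.968, -0.0]
force: [-0.2, 0.3, -0.1]
width: -0.2
```

View pics/c6.png

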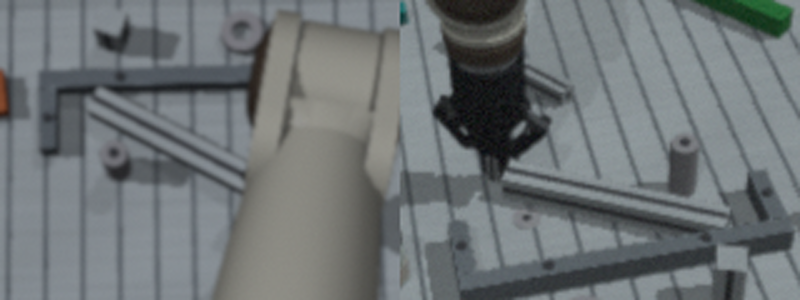

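End_a's corner is at (100,87) in the left panel, at the fence face and left of the post's middle. It is behind the post while end_b is still outside. Next I'll push the front face on the end_b side, at about 60 mm from end_b so that end_a does not swing back onto the post.

```bash
python3 -m pendant '[[[-0.3,-0.55,0,0],[-0.3,-0.55,0,0],[-1.1,-0.1,0,0],[-1.1,0.3,0,0],[-0.7,1.2,0,0],[-0.35,2.1,0,0],[-0.3,2.18,0,0],[-0.3,2.18,0,0]]]'
python3 -m pendant '[[[0.2,-0.11,0,0],[0.4,-0.22,0,0],[0.6,-0.33,0,0.3],[0.8,-0.44,0,0.8],[1,-0.55,0,1.4],[1.2,-0.66,0,2],[1.4,-0.77,0,2.7],[1.4,-0.77,0,2.7]]]'
python3 - <<'E'
from h import *
a=grab("top","t6");b=grab("scene","s6")
cv2.imwrite("pics/c7.png",cv2.resize(np.hstack([a[95:215,180:340],b[140:260,190:350]]),None,fx=2.5,fy=2.5,interpolation=2))
E
```

```text
t: 10.65
eef_pos: [527.8, -21.8, 29.8]
tool_rot: [-0.003, 0.25, 0.968, -0.001]
force: [-0.2, 0.1, 0.1]
width: 0.3
t: 11.45
eef_pos: [584.7, -54.3, 29.7]
tool_rot: [-0.003, 0.135, 0.991, -0.001]
force: [0.8, -0.1, -0.1]
width: 0.2
```

View pics/c7.png

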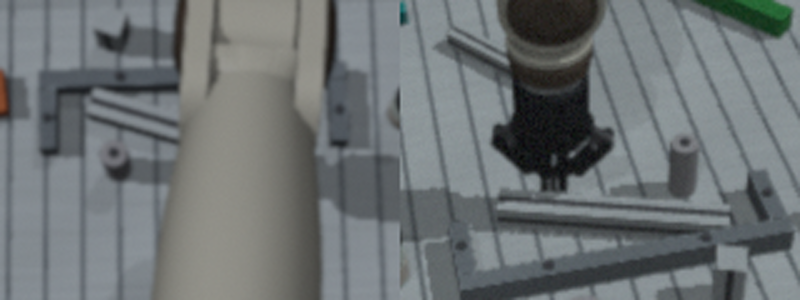

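The bar is at about 16°, with end_a staying near the fence behind the post and end_b inside the cheek line at (500,205) in the right panel. I'll keep pushing, watching the force.

```bash
python3 -m pendant '[[[0.17,-0.05,0,0.5],[0.34,-0.1,0,1],[0.5,-0.13,0,1.5],[0.67,-0.16,0,2],[0.8,-0.18,0,2.4],[0.95,-0.2,0,2.8],[1.08,-0.2,0,3.1],[1.15,-0.2,0,3.1]]]'
python3 -m pendant '[[[0,0,0,0],[-0.4,0,0,0],[-1,0,0.5,0],[-2,0,1.5,0],[-3,0,2,0],[-4,0,2,0],[-5,0,2,0],[-5.5,0,2,0]]]'
python3 - <<'E'
from h import *
a=grab("top","t7");crop(a,180,95,340,215,5,"c8")
E
```

```text
t: 12.35
eef_pos: [629.8, -61.6, 29.5]
tool_rot: [-0.004, 0.002, 1.0, -0.001]
force: [-0.8, 0.6, 0.4]
width: -0.3
t: 13.15
eef_pos: [407.2, -61.5, 109.8]
tool_rot: [-0.003, 0.002, 1.0, -0.001]
force: [1.3, -0.2, -0.1]
width: 0.3
```

View pics/c8.png

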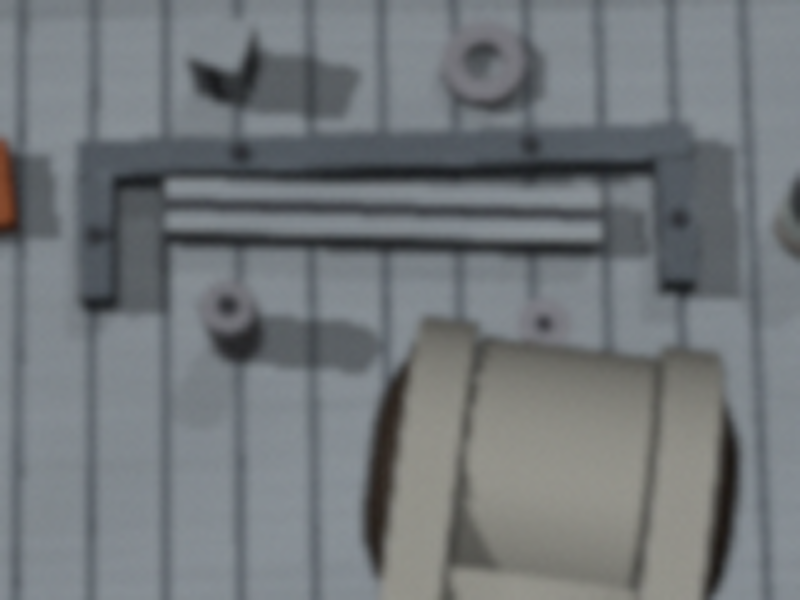

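The whole length is now inside. End_a is at the fence, but end_b still shows a gap of about 8 mm: bar edge (600,180) against fence edge (600,165). I'll press it home in small steps, watching the force.

```bash
python3 -m pendant '[[[1.2,0,0,0],[2.4,0,0,0],[3.6,0,-0.5,0],[4.5,0,-1.3,0],[5,0,-2,0],[5.2,0.0,-2,0],[5.3,0.0,-2,0],[5.3,0,-2,0]]]'
python3 -m pendant '[[[0.1,0,0,0],[0.2,0,0,0],[0.3,0,0,0],[0.36,0,0,0],[0.4,0,0,0],[0.4,0,0,0]]]'
python3 -m pendant '[[[0.04,0,0,0],[0.08,0,0,0],[0.08,0,0,0]]]'
```

```text
t: 14.0
eef_pos: [618.4, -61.5, 31.7]
tool_rot: [-0.003, 0.002, 1.0, -0.002]
force: [0.8, -0.1, 0.1]
width: -0.2
t: 14.6
eef_pos: [634.5, -61.5, 31.7]
tool_rot: [-0.003, 0.002, 1.0, -0.001]
force: [-0.1, 0.4, -1.1]
width: -0.5
t: 14.9
eef_pos: [637.8, -61.6, 31.5]
tool_rot: [-0.003, 0.002, 1.0, -0.002]
force: [-0.2, -0.7, 0.3]
width: 0.1
```

```bash
python3 -m pendant '[[[0.03,0,0,0],[0.05,0,0,0],[0.05,0,0,0]]]'
python3 -m pendant '[[[0.03,0,0,0],[0.05,0,0,0],[0.05,0,0,0]]]'
```

```text
t: 15.2
eef_pos: [640.0, -61.6, 31.5]
tool_rot: [-0.003, 0.002, 1.0, -0.001]
force: [-0.4, -0.9, -0.3]
width: 0.6
t: 15.5
eef_pos: [642.1, -61.5, 31.5]
tool_rot: [-0.003, 0.002, 1.0, -0.001]
force: [-0.7, -0.2, 0.3]
width: -0.0
```

```bash
python3 -m pendant '[[[0.03,0,0,0],[0.04,0,0,0],[0.04,0,0,0]]]'|grep -E 'eef|force'
python3 -m pendant '[[[0.03,0,0,0],[0.04,0,0,0],[0.04,0,0,0]]]'|grep -E 'eef|force'
python3 - <<'E'
from h import *
b=grab("scene","s8");crop(b,230,170,350,260,6,"c9")
E
```

```text
eef_pos: [643.4, -61.4, 31.5]
force: [-3.0, 1.5, 2.5]
eef_pos: [643.8, -61.3, 31.5]
force: [-10.0, 1.9, 4.7]
```

View pics/c9.png

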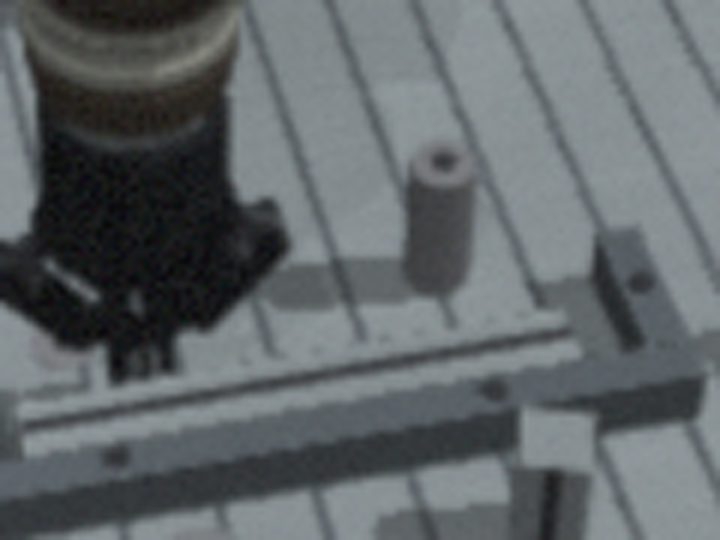

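The profile lies along the fence, and 10 N at contact shows it is seated on the end_b side. I'll back off, press once nearer end_a's side at y≈+15 in case that end swung out, then retreat and look.

```bash
python3 -m pendant '[[[-0.3,0,0,0],[-0.4,0.6,0,0],[-0.4,1.3,0,0],[-0.4,1.9,0,0],[-0.3,1.9,0,0],[-0.2,1.9,0,0],[-0.1,1.9,0,0],[-0.06,1.9,0,0]]]'|grep -E 'eef|force'
python3 -m pendant '[[[0.02,0,0,0],[0.04,0,0,0],[0.04,0,0,0]]]'|grep -E 'eef|force'
python3 -m pendant '[[[0.02,0,0,0],[0.03,0,0,0],[0.03,0,0,0]]]'|grep -E 'eef|force'
```

```text
eef_pos: [642.0, 13.9, 31.4]
force: [-0.4, 0.3, -0.4]
eef_pos: [643.1, 13.3, 31.2]
force: [-4.3, -2.6, 1.6]
eef_pos: [643.1, 13.2, 31.2]
force: [-8.0, 0.7, 4.3]
```

Contact is at x=643.1 here and 643.8 at y=-61. That slope matches the fence's own 0.5°, so it is flush at both points. Now I'll retreat and take the final look.

```bash
python3 -m pendant '[[[-0.4,0,0,0],[-1,-0.3,0.3,0],[-2,-0.5,1.5,0],[-3,-0.5,2.5,0],[-4.2,-0.5,3,0],[-5.4,-0.5,3,0],[-6.4,-0.5,3,0],[-6.4,-0.5,3,0]]]'
python3 -m pendant '[[[0,0,0,0],[0,0,0,0]]]'|grep force
python3 - <<'E'
from h import *
a=grab("top","t9");b=grab("scene","s9")
cv2.imwrite("pics/c10.png",cv2.resize(np.vstack([a[95:165,180:340],b[200:270,200:360]]),None,fx=4.2,fy=4.2,interpolation=2))
# bystander check: pixel changes outside arm region vs first frames
for n,f0,f1 in(("top","top0","t9"),("scene","scene0","s9")):
    A=cv2.imread(f"pics/{f0}.png");B=cv2.imread(f"pics/{f1}.png");d=cv2.absdiff(A,B).max(2)>45
    k,l,s,c=cv2.connectedComponentsWithStats(d.astype(np.uint8))
    print(n,[tuple(x[:5]) for x in s[1:] if x[4]>15])
E
```

```text
t: 18.35
eef_pos: [383.7, -6.9, 152.3]
tool_rot: [-0.005, 0.003, 1.0, -0.002]
force: [0.9, -0.7, 0.4]
width: -0.1
force: [0.2, 0.6, -0.5]
top [(np.int32(212), np.int32(127), np.int32(88), np.int32(6), np.int32(309)), (np.int32(214), np.int32(138), np.int32(87), np.int32(5), np.int32(287)), (np.int32(230), np.int32(169), np.int32(11), np.int32(15), np.int32(58)), (np.int32(274), np.int32(169), np.int32(12), np.int32(15), np.int32(57)), (np.int32(244), np.int32(172), np.int32(12), np.int32(3), np.int32(34)), (np.int32(259), np.int32(172), np.int32(12), np.int32(3), np.int32(34)), (np.int32(289), np.int32(177), np.int32(7), np.int32(48), np.int32(216)), (np.int32(223), np.int32(185), np.int32(12), np.int32(3), np.int32(33)), (np.int32(238), np.int32(185), np.int32(37), np.int32(3), np.int32(99)), (np.int32(277), np.int32(185), np.int32(12), np.int32(3), np.int32(30)), (np.int32(219), np.int32(187), np.int32(17), np.int32(14), np.int32(67)), (np.int32(207), np.int32(192), np.int32(11), np.int32(3), np.int32(20)), (np.int32(238), np.int32(192), np.int32(38), np.int32(9), np.int32(143)), (
[... 4204 characters left out ...]
 np.int32(9), np.int32(7), np.int32(47)), (np.int32(251), np.int32(193), np.int32(12), np.int32(3), np.int32(20)), (np.int32(224), np.int32(193), np.int32(77), np.int32(17), np.int32(431)), (np.int32(237), np.int32(195), np.int32(12), np.int32(3), np.int32(18)), (np.int32(308), np.int32(222), np.int32(15), np.int32(7), np.int32(33)), (np.int32(293), np.int32(228), np.int32(14), np.int32(4), np.int32(25)), (np.int32(277), np.int32(230), np.int32(14), np.int32(4), np.int32(27)), (np.int32(262), np.int32(233), np.int32(14), np.int32(4), np.int32(26)), (np.int32(247), np.int32(236), np.int32(14), np.int32(4), np.int32(25)), (np.int32(233), np.int32(239), np.int32(12), np.int32(3), np.int32(20))]
```

View pics/c10.png

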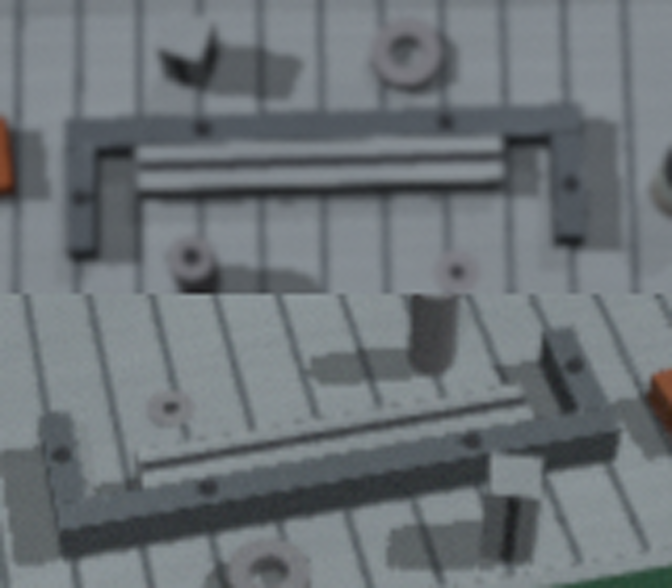

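Both views show the profile parallel to the back fence with no gap, at about (138–502, 140–190) in the top panel. The hand is clear. I see no picture changes at the listed loose things, so I'm handing in.

```bash
python3 -c "
from bench import robot;print(robot.finish_job(),robot.observe()['t'])"
```

```text
the job is handed in; nothing more can be done
the job is handed in; nothing more can be done
```

The profile now lies along the back fence, between the cheeks and behind the post. I handed the job in after about 19 s of robot time; no verdict is reported.

**What I did:** I used shut fingers only. I slid the bar sideways by its end_a, then swung it to about 29°. I pushed it along its length so end_a went in behind the post while end_b was still outside. Then I pushed the end_b side in and pressed the bar lightly onto the fence.

**Last checks:**
- **Seating:** The finger met the seated bar at x = 643.8 and 643.1 mm at two points 75 mm apart. That matches the fence's 0.5° angle, and the final top and scene pictures show no gap.
- **Force:** The highest reading was about 10–11 N, when I pressed the bar home. Forces were read only at the end of each move.
- **Other loose things:** A before-and-after comparison showed changes only from the bar, the arm and shadows.
- **Hand:** It ended about 230 mm from the bar, with the force reading near zero.

**A check that failed at first:** After the first push-in, end_b still stood about 8 mm off the fence, so I pressed again on both sides of the bar's middle.

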